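# Lock the drill jig's leaf with its cross pin

## Robot

A 7-joint arm with a two-finger parallel gripper is mounted at the origin on a cart in front of the work surface, level with it; the furniture and walls round the work are solid. World frame = base frame: x ahead of the robot, y to its left, z up, the work surface at z = 0. Lengths are in mm, angles in rad, forces in N, time in s.
With the tool pointing down it reaches from about 425 to 950 mm from the base axis. Payload 4.7 kg.
Tool frame: the origin (TCP) lies where the fingers leave the gripper's body, on its centre line; the fingertips stand 73 mm ahead of it and the grasp point (between the pads) lies 54 mm ahead of it; z points along the fingers, y is the line along which they close (so a half turn about z gives the same grasp; the last joint's range is limited). The gripper opens to 85 mm and grips with 20 to 120 N. Pads are 22 mm wide; open, the fingers measure 114 mm over their backs; the gripper's body (76 mm by 85 mm) begins 54 mm behind the grasp point. The pads swing forward as they close: fully open they stand 13 mm farther back than shut.
Start: joints at [-1.217, 0.469, -0.049, 1.532, 0.024, 1.141, -0.082], TCP at [252.088, 626.173, 303.935] pointing down, gripper open.
Joint ranges: [-2.59, 2.59], [-0.33, 1.99], [-1.39, 1.29], [0.1, 2.45], [-1.04, 4.18], [0.21, 1.99], [-2.66, 2.66]. Speed limits (rad/s): [2.57, 2.57, 3.14, 3.14, 3.14, 3.14, 3.14].

## Interface

Orientations are given as a rotation vector (axis times angle).
In Python, from cell import robot, cams gives the robot as it stands (robot), with the cameras (cams).
- The arm moves only by the shell command python3 drive.py 'ROWS' [FORCE]. ROWS is a JSON list of rows, 1 to 8 of them, each of 7 numbers: a rotation vector rx, ry, rz in rad, then dx, dy, dz in mm, then the finger opening in mm; each row is the pose to reach, as a shift and turn from the pose commanded when the command began, along the tool's axes at that moment; what a row does not reach only later rows make up. A row lasts 1/10 s, in which the tool goes at most 50 mm and 0.15 rad, less where a joint would pass 70% of its speed; a pose out of reach is approached as far as the arm can. The fingers move at their own pace and stop on an object; FORCE is the grip in N (left out, the last holds). Time passes only in rows, so rows that do not move let the fingers close. It prints the time, the measured TCP pose, the force, the opening and the grip force at its end. Input that does not fit is refused with a message, and nothing moves.
- robot.observe(): the state, without advancing time (a new reading comes with each control period).
- cams.capture(name): name is "side" or "top"; returns a dict with "pixels" (480x640x3 uint8, blue, green, red), "fx", "fy", "cx", "cy" (pixels), "k1" (the pictures are not rectified: a ray, as slopes to the right and down, at radius r is drawn at 1 + k1 r^2 times it, then the intrinsics apply), "R" (3x3) and "t" (3): a world point X has camera coordinates R X + t. Camera axes: x right, y down, z forward; pixel columns grow to the right and rows downward; lengths in mm; the calibration is good to about 2 mm. A picture is of the moment at which its call begins. There is no depth.
- robot.hand_in(): hands the job in; it is judged then, once.
The state is a dict: "clock": time; "joint_pos": joint angles; "dq": joint speeds; "tau": joint torques, N m; "eef_pos": TCP position; "eef_rot": TCP orientation; "contact_force": force on the tool from outside, world axes, zero at the start; "ft_torque": the same for the moment, N m; "opening": finger opening in mm; "finger_force": force on a finger pad.
Only numpy, scipy, OpenCV 4.12 (cv2) and the standard library are available. Lean on these libraries where they do the work, as an engineer would, in place of code of your own. Each camera call takes 0.05 s, during which the arm holds its last target. There are 200 camera calls.

## Task

Swing the drill jig's raised leaf down until it is fully closed on the printed strip, and lock it with the red square-headed cross pin, through fork, leaf tongue and fork, fully home with its head against the fork; the leaf has free play fore and aft, so bring its bore into line with the fork's and do not force the pin. The pin stands on its head: lift it off still upright (do not tip it over), lay it down on the bench, and take it again by its head to push it in. Leave the multimeter, blue screwdriver, white tub and black tape where they are.

Things in the scene. Friction and masses are not known exactly. Their poses are not given: they have to be found in the camera images.
- jig: leaf drill jig, bolted down: dark steel base 200 (x) x 96 (y) x 16 mm; origin at the centre of its underside, z up, x from fork (robot's side) to hinge, y along the bores. Fork: two upright steel cheeks, 36 (x) x 14 mm (y), tops at z = 66, outer faces at y = -34.5 and +34.5, inner at y = -20.5 and +20.5 mm
- bore_right (a point): centre of the bore's mouth in the outer face of the fork's right cheek: x = -65, y = -34.5, z = 50 mm in the jig's frame; axes as the jig's, the pin goes in along +y. Both cheeks have this sharp-edged 15.5 mm bore along y; the pin may go in from either side
- bore_left (a point): the same in the outer face of the left cheek (y = +34.5 mm); the pin goes in along -y
- leaf (a joint): angle of the leaf, rad: 0 fully closed, positive raised; starts at 0.35 to 0.65. Hinge along y at x = +65, z = 50 mm of the jig; tongue bore 130 mm from it. Stiff: stays where left, 2 to 3 N on the tongue push it down. The hinge is slotted: the leaf also floats up to 5 mm fore or aft (x) against 2 N of drag, so its bore may be out of line. The tongue can be pinched fore and aft and slid
- tongue_top (a point): fixed point of the jig, at the middle of the tongue's flat top when the leaf is closed and in line: x = -65, y = 0, z = 68 mm in the jig's frame, axes as the jig's. Push down there. The tongue is 36 long (x), 38 wide, 36 mm high with a 15.5 mm bore; it closes between the cheeks, 2 mm proud of their tops, its ends flush with theirs when in line. Leaf behind it 12 mm thick, top at z = 56 mm
- cross_pin: steel cross pin, about 0.24 kg: red square head 28 x 28 x 28 mm, then a bright round shank 14 mm thick, 95 long, nose chamfer 0.7 mm. Origin at the centre of the head's end face, z along the shank to the nose, x and y square to the head's sides. Starts upright on its head on the black mat, nose up. Lying, it rests on the head's shoulder edge and the nose, nose about 4 degrees down
- pin_shoulder (a point): on the pin's axis, at the head's shoulder, 28 mm from the origin (axes as the pin's)
- pin_nose (a point): on the pin's axis, at the nose's end, 123 mm from the origin (axes as the pin's)
- multimeter: bystander: yellow and black multimeter, 140 x 68 x 44 mm, left of the jig; origin at the centre of its underside
- driver_blue: bystander: blue-handled screwdriver lying behind the pin, 20 x 185 x 20 mm; origin at its underside's centre
- white_tub: bystander: white plastic tub with a screw cap, 59 mm in diameter, 108 high, right of the jig's hinge end; origin at the centre of its underside
- tape_2: bystander: black tape roll, 62 x 60 x 19 mm, behind the jig; origin at the centre of its underside
- mat_spot (a point): free, flat spot of the black bench mat, on its top face, 2.8 mm above the bench; the mat is flat and free for 100 mm to either side (y) and 50 mm ahead (x); farther ahead it has moulded parts trays with ridges up to 11 mm high. World axes

How it is judged:
By the outcome, as a careful person would: the job done as asked, in the order asked, and still so for the second after the job is handed in, with the robot touching nothing.
It also fails if it takes over 72 s, if anything falls off the work surface, if the arm or the gripper's body presses on something with over 40 N, if the wrist force passes 120 N, or if a joint passes its speed limit or range.

## Working session

There is one attempt and no reset: what is moved stays moved. The work goes in short steps, Python scripts to look and compute and a shell command to move; the robot and the scene stay as the last step left them, time stands still between calls to the robot, and variables do not carry over. Pictures are saved under pics/ and viewed, at most 10 in all, crops included, and the job is handed in when it is done.

```bash
ls; mkdir -p pics
python3 - <<'E'
from cell import robot, cams
import cv2,pickle
s=robot.observe();print(s)
d={}
for n in("side","top"):
    c=cams.capture(n);d[n]=c;cv2.imwrite(f"pics/{n}0.png",c["pixels"]);print(n,{k:v for k,v in c.items() if k!="pixels"})
pickle.dump(d,open("cap0.pkl","wb"))
E
```

```text
cell.py
drive.py
pics
{'clock': 0.0, 'joint_pos': array([-1.21687131,  0.46944025, -0.04863605,  1.53369388,  0.02410953,
        1.14102984, -0.08229414]), 'dq': array([ 0.0002024 ,  0.00112085,  0.00017135, -0.00131287,  0.00171588,
       -0.00030924, -0.00113726]), 'tau': array([ 3.32874024e-04, -5.10310614e+01, -4.62446117e-02, -2.37711275e+01,
        1.07129934e-02,  7.42860488e-03, -4.60686508e-06]), 'eef_pos': array([251.93851532, 625.73384028, 302.86225463]), 'eef_rot': array([-5.97494269e-01, -3.08392982e+00,  3.07863273e-03]), 'contact_force': array([-0.90775587,  0.18208619, -0.31504181]), 'ft_torque': array([ 0.02503487, -0.00110547, -0.0294446 ]), 'finger_force': 0.0, 'opening': 85.12036304036882}
side {'fx': 465.61955178025676, 'fy': 465.61955178025676, 'cx': 326.19382111257676, 'cy': 240.52941629834362, 'k1': -0.11867909630288742, 'R': array([[ 0.99706686,  0.07585638,  0.0101725 ],
       [ 0.04678505, -0.49889772, -0.86539715],
       [-0.06057086,  0.86333474, -0.50098333]]), 't': array([-560.97968763,   95.41700057, 1004.11285592])}
top {'fx': 511.5002492849491, 'fy': 511.5002492849491, 'cx': 313.80662479183474, 'cy': 243.63381301764497, 'k1': -0.0670614008156945, 'R': array([[ 2.91699242e-02, -9.99570991e-01,  2.63628971e-03],
       [-9.96187466e-01, -2.92879151e-02, -8.21751223e-02],
       [ 8.22170798e-02, -2.29196676e-04, -9.96614419e-01]]), 't': array([-3.97975731e-01,  5.65304562e+02,  1.21275314e+03])}
```

View pics/side0.png

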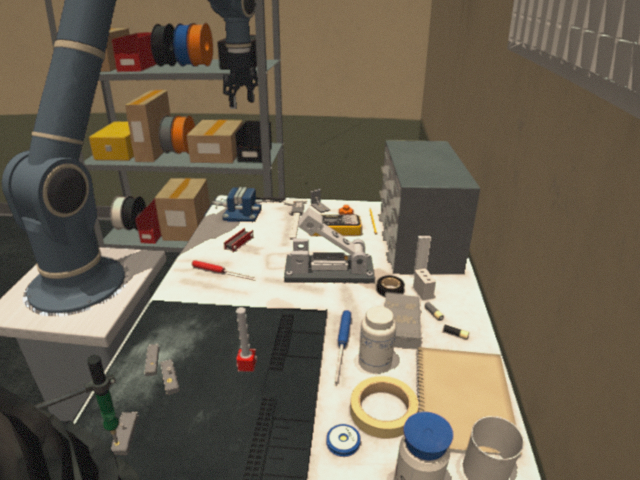

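View pics/top0.png

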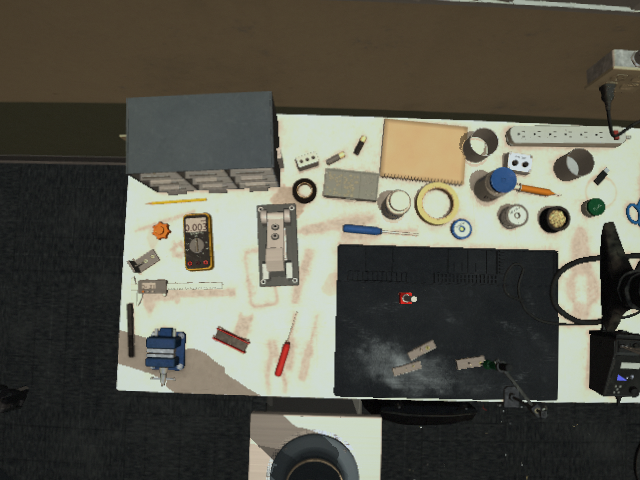

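The side view shows the jig at about (330,262) with its leaf raised, the pin upright at (245,345), and the multimeter, driver and tub. The top view shows the jig at (278,245) with the fork towards the robot, and the pin head at (407,298). Next I'll crop in on the jig and the pin.

```bash
cat > h.py <<'E'
import numpy as np,cv2
from scipy.spatial.transform import Rotation as Ro
def ray(c,u,v):
    K=np.array([[c["fx"],0,c["cx"]],[0,c["fy"],c["cy"]],[0,0,1.]])
    p=cv2.undistortPoints(np.array([[[u,v]]],float),K,np.array([c["k1"],0,0,0]) )[0,0]
    # forward model is x*(1+k1 r^2): same as OpenCV
    R=c["R"];d=R.T@np.array([p[0],p[1],1]);o=-R.T@c["t"];return o,d/np.linalg.norm(d)
def plane(c,u,v,z):
    o,d=ray(c,u,v);return o+d*(z-o[2])/d[2]
def tri(c1,p1,c2,p2):
    A=np.zeros((3,3));b=np.zeros(3)
    for c,p in((c1,p1),(c2,p2)):
        o,d=ray(c,*p);M=np.eye(3)-np.outer(d,d);A+=M;b+=M@o
    return np.linalg.solve(A,b)
def proj(c,X):
    K=np.array([[c["fx"],0,c["cx"]],[0,c["fy"],c["cy"]],[0,0,1.]])
    return cv2.projectPoints(np.atleast_2d(np.array(X,float)),cv2.Rodrigues(c["R"])[0],c["t"],K,np.array([c["k1"],0,0,0]))[0][:,0]
E
python3 - <<'E'
import pickle,cv2,numpy as np
from h import *
d=pickle.load(open("cap0.pkl","rb"));s,t=d["side"],d["top"]
for n,c in d.items():
    p=c["pixels"].astype(int);m=((p[:,:,2]>120)&(p[:,:,1]<70)&(p[:,:,0]<70)).astype(np.uint8)
    k,l,st,ce=cv2.connectedComponentsWithStats(m)
    for i in range(1,k):
        if st[i,4]>20:print(n,st[i],ce[i])
a=cv2.resize(t["pixels"][195:295,245:310],None,fx=6,fy=6,interpolation=cv2.INTER_CUBIC)
b=cv2.resize(t["pixels"][283:313,385:432],None,fx=8,fy=8,interpolation=cv2.INTER_CUBIC)
im=np.zeros((600,800,3),np.uint8);im[:600,:390]=a;im[:240,400:776]=b
cc=cv2.resize(s["pixels"][300:380,220:275],None,fx=4,fy=4,interpolation=cv2.INTER_CUBIC);im[250:570,400:620]=cc
cv2.imwrite("pics/crop1.png",im)
cv2.imwrite("pics/crop2.png",cv2.resize(s["pixels"][200:290,275:385],None,fx=6,fy=6,interpolation=cv2.INTER_CUBIC))
E
```

```text
side [189  45  11   6  30] [194.2         47.53333333]
side [171 128  12  15  40] [176.325 138.6  ]
side [193 262  30  10 140] [207.39285714 266.26428571]
side [236 349  19  22 183] [244.1147541  360.25136612]
top [400 292  12  12  52] [405.21153846 297.84615385]
top [275 344  14  32 193] [281.84455959 359.52849741]
```

View pics/crop1.png

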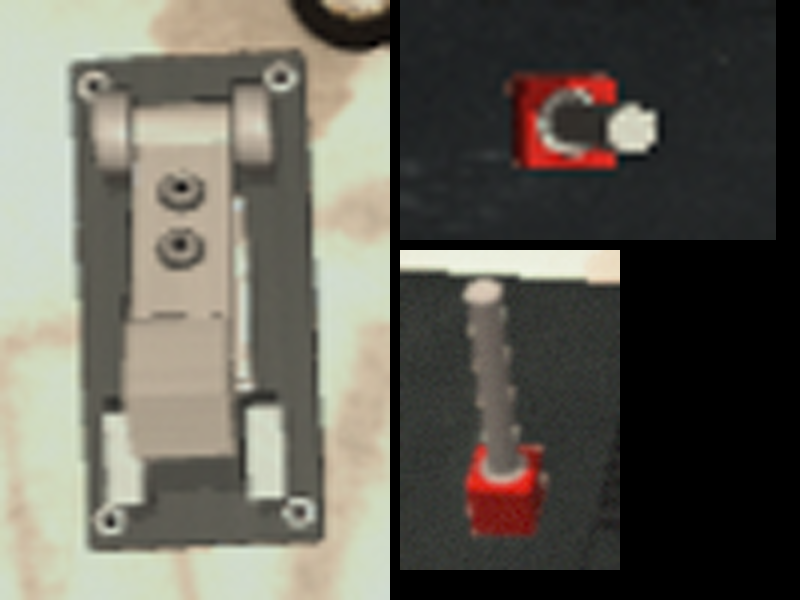

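View pics/crop2.png

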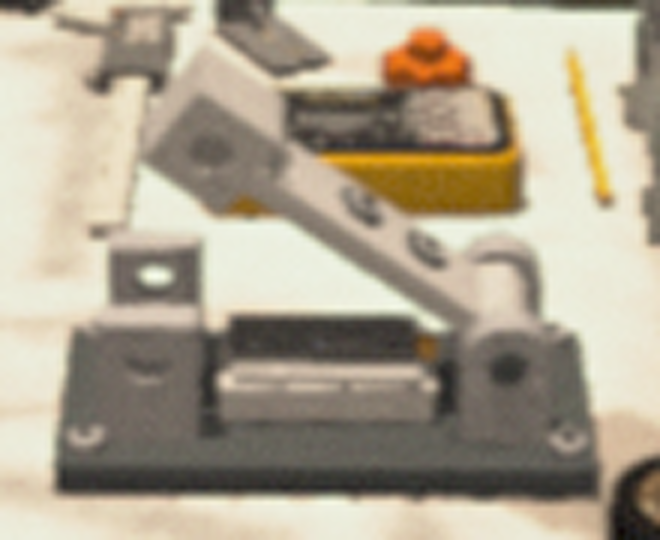

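The crops show, in the top view, the base corners at crop px (70,63), (303,52), (324,543) and (90,550), with white cheek tops. The leaf is up at about 0.5 rad. In the side view, the right cheek's top face is at about (150,315) and the left cheek's bore shows at (155,275). Pin head sides are square to the image.

Run:
```python
import pickle
from h import *
d=pickle.load(open("cap0.pkl","rb"));s,t=d["side"],d["top"]
T=lambda x,y:(245+(x+.5)/6-.5,195+(y+.5)/6-.5)
S=lambda x,y:(275+(x+.5)/6-.5,200+(y+.5)/6-.5)
T2=lambda x,y:(385+(x-400+.5)/8-.5,283+(y+.5)/8-.5)
S2=lambda x,y:(220+(x-400+.5)/4-.5,300+(y-250+.5)/4-.5)
np.set_printoptions(precision=1,suppress=True)
cs=np.array([plane(t,*T(*p),16) for p in((70,63),(303,52),(324,543),(90,550))]);print(cs,cs.mean(0))
f=(cs[0]+cs[1]-cs[2]-cs[3]);g=cs[0]+cs[3]-cs[1]-cs[2];print("yaw",np.arctan2(f[1],f[0]),np.arctan2(-g[0],g[1]),np.linalg.norm(f)/2,np.linalg.norm(g)/2)
print("rcheek top",np.array([plane(t,*T(*p),66) for p in((246,405),(285,405),(287,498),(249,500))]).mean(0))
print("side base bottom corners", plane(s,*S(57,490),0),plane(s,*S(600,490),0))
print("side rcheek outer top edge", plane(s,*S(75,328),66),plane(s,*S(203,328),66))
print("tri nose",tri(t,T2(632,128),s,S2(483,290)))
print("nose top",plane(t,*T2(634,128),125.8),"side",plane(s,*S2(483,290),125.8))
print("shoulder side",plane(s,*S2(503,470),30.8),"head top corners",np.array([plane(t,*T2(*p),30.8) for p in((522,76),(614,76),(616,165),(524,168))]))
print("leaf tongue tip tri: top near edge", tri(t,T(181,455),s,S(175,95)))
print("cam side",-s["R"].T@s["t"],"top",-t["R"].T@t["t"])
print("mat corners",[plane(t,*p,2.8) for p in((338,247),(557,250),(557,397),(336,397))])
print("tray edge",plane(t,450,285,2.8), "driver",plane(t,345,229,10),plane(t,418,234,10),"multi",plane(t,198,242,44),'tub',plane(t,396,203,108))
for q in ((245,360),): pass
print(Ro.from_rotvec([-5.97494269e-01, -3.08392982e+00,  3.07863273e-03]).as_matrix())
```

```text
[[656.2 159.8  16. ]
 [663.5  64.9  16. ]
 [464.2  50.   16. ]
 [458.5 144.1  16. ]] [560.6 104.7  16. ]
yaw 0.07676966824931118 0.06815318459784483 199.06002598416302 94.73952597284924
rcheek top [498.6  71.9  66. ]
side base bottom corners [465.4  55.1   0. ] [664.3  73.1   0. ]
side rcheek outer top edge [473.2  62.3  66. ] [518.7  66.5  66. ]
tri nose [ 441.  -207.2  126.7]
nose top [ 441.7 -207.7  125.8] side [ 440.  -206.2  125.8]
shoulder side [ 440.7 -209.    30.8] head top corners [[ 454.4 -192.7   30.8]
 [ 455.1 -220.3   30.8]
 [ 428.7 -221.4   30.8]
 [ 427.1 -193.8   30.8]]
leaf tongue tip tri: top near edge [500.  100.3 140.8]
cam side [ 615.7 -776.7  591.3] top [ 463.5   16.4 1255.1]
mat corners [array([560.2, -43.5,   2.8]), array([ 568.7, -591.1,    2.8]), array([ 206.9, -591.3,    2.8]), array([197.3, -48.2,   2.8])]
tray edge [ 474.7 -321.     2.8] driver [604.4 -59.2  10. ] [ 597.4 -238.8   10. ] multi [559.2 292.1  44. ] tub [ 656.1 -167.7  108. ]
[[-0.9  0.4 -0. ]
 [ 0.4  0.9 -0. ]
 [-0.  -0.  -1. ]]
```

```bash
cat > go.py <<'E'
import sys
from h import *
from cell import robot, cams
YAW=.076;O=np.array([561,104.2,0.])
def jig(x,y,z):
    c,s=np.cos(YAW),np.sin(YAW);return O+np.array([c*x-s*y,s*x+c*y,z])
def rot(b=0,yaw=YAW):
    "closing axis along jig x; b: approach tilt, d=(0,sin b,-cos b)"
    z=np.array([0,np.sin(b),-np.cos(b)]);y=np.array([1.,0,0]);return Ro.from_euler('z',yaw).as_matrix()@np.c_[np.cross(y,z),y,z]
def delta(tcp,R):
    s=robot.observe();R0=Ro.from_rotvec(s["eef_rot"]).as_matrix()
    print("clk",s["clock"].__round__(2),"rv",np.round(Ro.from_matrix(R0.T@R).as_rotvec(),3),"d",np.round(R0.T@(np.array(tcp)-s["eef_pos"]),1),"| tcp",np.round(s["eef_pos"],1),"F",np.round(s["contact_force"],1),"j",np.round(s["joint_pos"],2),"open",round(float(s["opening"]),1))
E
python3 -c "
from go import *
delta(jig(-50,0,250),rot())"
```

```text
clk 0.1 rv [-2.000e-03  1.000e-03  1.112e+00] d [-436.6 -390.5   53.7] | tcp [252.  625.8 303. ] F [ 1.  -1.4  0.6] j [-1.22  0.47 -0.05  1.53  0.02  1.14 -0.08] open 85.5
```

```bash
python3 drive.py '[[0,0,0.15,-45,-40,0,0],[0,0,0.3,-90,-80,0,0],[0,0,0.45,-135,-120,0,0],[0,0,0.6,-180,-160,0,0],[0,0,0.75,-220,-195,0,0],[0,0,0.9,-260,-230,0,0],[0,0,1.05,-300,-268,0,0],[0,0,1.11,-340,-304,0,0]]' 20; python3 -c "
from go import *
delta(jig(-50,0,250),rot())"
```

```text
clock: 0.9
eef_pos: [429.8, 265.6, 303.8]
eef_rot: [-2.137, -2.302, 0.0]
contact_force: [0.6, -0.1, -0.8]
opening: 0.3
finger_force: 0.0
clk 0.9 rv [-0.    -0.    -0.002] d [-170.8   68.9   53.8] | tcp [429.8 265.6 303.8] F [ 0.6 -0.1 -0.8] j [-0.89  0.19  0.3   1.94 -0.07  1.02 -0.49] open 0.3
```

```bash
python3 drive.py '[[0,0,0,-45,18,13,0],[0,0,0,-90,36,26,0],[0,0,0,-130,52,40,0],[0,0,0,-171,69,54,0],[0,0,0,-171,69,54,0],[0,0,0,-171,69,54,0]]'; python3 -c "
from go import *
delta(jig(-50,0,250),rot());delta(jig(-55,0,141),rot())"
```

```text
clock: 1.5
eef_pos: [511.5, 101.5, 249.3]
eef_rot: [-2.136, -2.303, 0.002]
contact_force: [0.3, 0.7, 0.6]
opening: -0.2
finger_force: 0.0
clk 1.5 rv [-0.001  0.    -0.001] d [-1.1 -0.5 -0.7] | tcp [511.5 101.5 249.3] F [0.3 0.7 0.6] j [-0.6   0.29  0.39  1.97 -0.14  0.91 -0.06] open -0.2
clk 1.5 rv [-0.001  0.    -0.001] d [ -1.1  -5.3 108.3] | tcp [511.5 101.5 249.3] F [0.3 0.7 0.6] j [-0.6   0.29  0.39  1.97 -0.14  0.91 -0.06] open -0.2
```

```bash
python3 drive.py '[[0,0,0,-1,0,30,0],[0,0,0,-1,-2,50,0],[0,0,0,-1,-4,65,0],[0,0,0,-1,-7,80,0],[0,0,0,-1,-10,92,0],[0,0,0,-1,-12,102,0],[0,0,0,-1,-13,108,0],[0,0,0,-1,-13,109,0]]'; python3 drive.py '[[0,0,0,0,0,1,0],[0,0,0,0,0,2,0],[0,0,0,0,0,2,0]]'; python3 -c "
from go import *
delta(jig(-65,0,141),rot())"
```

```text
clock: 2.3
eef_pos: [498.4, 101.0, 140.4]
eef_rot: [-2.132, -2.307, 0.001]
contact_force: [-0.8, -1.1, 1.1]
opening: -0.3
finger_force: 0.3
clock: 2.6
eef_pos: [499.0, 100.6, 139.2]
eef_rot: [2.133, 2.306, 0.001]
contact_force: [-0.6, 0.8, 1.7]
opening: 0.5
finger_force: 0.8
clk 2.6 rv [ 0.001 -0.     0.002] d [-1.1 -2.9 -1.8] | tcp [499.  100.6 139.2] F [-0.6  0.8  1.7] j [-0.55  0.43  0.34  2.09 -0.23  0.65  0.02] open 0.5
```

```bash
python3 drive.py '[[0,0,0,0,-1,1.5,0],[0,0,0,0,-2,3,0],[0,0,0,0,-2,3,0]]'; python3 drive.py '[[0,0,0,0,0,1.5,0],[0,0,0,0,0,3,0],[0,0,0,0,0,3,0]]'
python3 - <<'E'
from cell import robot, cams
import cv2
c=cams.capture("side");cv2.imwrite("pics/s2.png",cv2.resize(c["pixels"][200:290,275:385],None,fx=6,fy=6,interpolation=cv2.INTER_CUBIC))
E
```

```text
clock: 2.9
eef_pos: [498.2, 100.6, 136.7]
eef_rot: [2.132, 2.305, 0.005]
contact_force: [1.4, 0.2, 5.5]
opening: 0.1
finger_force: 2.7
clock: 3.2
eef_pos: [498.0, 100.6, 134.0]
eef_rot: [2.132, 2.305, 0.004]
contact_force: [0.0, 0.7, 8.7]
opening: 0.1
finger_force: 4.9
```

View pics/s2.png

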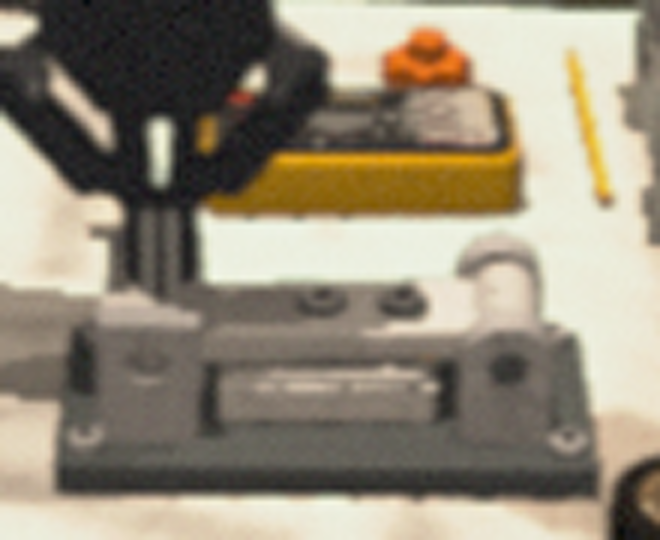

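The leaf looks down level, with the fingertips on the tongue. I'll press a bit harder, then lift.

```bash
python3 drive.py '[[0,0,0,0,0,3,0],[0,0,0,0,0,6,0],[0,0,0,0,0,6,0],[0,0,0,0,0,6,0]]'; python3 drive.py '[[0,0,0,0,0,-15,0],[0,0,0,0,0,-30,0],[0,0,0,0,0,-50,0],[0,0,0,0,0,-50,0]]'; python3 -c "
from go import *
delta(jig(-65,0,180),rot());delta(jig(-65,-19,180),rot())"
```

```text
clock: 3.65
eef_pos: [498.3, 100.6, 128.9]
eef_rot: [2.132, 2.305, 0.006]
contact_force: [-2.2, -0.1, 17.0]
opening: -0.1
finger_force: 8.7
clock: 4.05
eef_pos: [497.6, 100.5, 178.6]
eef_rot: [2.132, 2.305, 0.005]
contact_force: [-0.2, 1.2, -0.0]
opening: -0.1
finger_force: 0.0
clk 4.05 rv [ 0.003 -0.001  0.002] d [-1.1 -1.5 -1.4] | tcp [497.6 100.5 178.6] F [-0.2  1.2 -0. ] j [-0.58  0.37  0.37  2.07 -0.19  0.74 -0.01] open -0.1
clk 4.05 rv [ 0.003 -0.001  0.002] d [-20.1  -1.5  -1.4] | tcp [497.6 100.5 178.6] F [-0.2  1.2 -0. ] j [-0.58  0.37  0.37  2.07 -0.19  0.74 -0.01] open -0.1
```

```bash
python3 drive.py '[[0,0,0,-10,-1,0,60],[0,0,0,-20,-2,0,60],[0,0,0,-20,-2,0,60],[0,0,0,-20,-2,0,60],[0,0,0,-20,-2,25,60],[0,0,0,-20,-2,40,60],[0,0,0,-20,-2,51,60],[0,0,0,-20,-2,51,60]]' 20;  python3 drive.py '[[0,0,0,0,0,0,30],[0,0,0,0,0,0,30],[0,0,0,0,0,0,30],[0,0,0,0,0,0,30],[0,0,0,0,0,0,30],[0,0,0,0,0,0,30]]'; python3 -c "
from go import *
delta(jig(-65,-20,128),rot())"
```

```text
clock: 4.85
eef_pos: [495.4, 80.3, 124.4]
eef_rot: [-2.132, -2.305, 0.004]
contact_force: [-0.4, -0.5, 1.0]
opening: 59.6
finger_force: 0.0
clock: 5.45
eef_pos: [495.9, 80.4, 126.4]
eef_rot: [-2.132, -2.306, 0.0]
contact_force: [-4.0, -0.3, 6.3]
opening: 35.0
finger_force: 25.1
clk 5.45 rv [-0.001 -0.001  0.002] d [-1.2  1.7 -1.6] | tcp [495.9  80.4 126.4] F [-4.  -0.3  6.3] j [-0.51  0.45  0.33  2.11 -0.25  0.62  0.07] open 35.0
```

```bash
python3 drive.py '[[0,0,0,0,-1.5,-1,30],[0,0,0,0,-1.5,-1,30],[0,0,0,0,-1.5,-1,30],[0,0,0,0,-1.5,-1,30]]' 40;  python3 -c "
from go import *
delta(jig(-65,-20,128),rot())"; python3 drive.py '[[0,0,0,0,-1.5,-1,30],[0,0,0,0,-1.5,-1,30],[0,0,0,0,-1.5,-1,30],[0,0,0,0,-1.5,-1,30]]' 40;  python3 -c "
from go import *
delta(jig(-65,-20,128),rot())"
```

```text
clock: 5.85
eef_pos: [495.6, 80.4, 126.6]
eef_rot: [2.132, 2.305, 0.002]
contact_force: [5.9, 0.5, -11.9]
opening: 34.6
finger_force: 42.4
clk 5.85 rv [0.002 0.    0.002] d [-1.2  2.  -1.4] | tcp [495.6  80.4 126.6] F [  5.9   0.5 -11.9] j [-0.51  0.45  0.33  2.11 -0.25  0.62  0.07] open 34.6
clock: 6.25
eef_pos: [495.3, 80.4, 126.8]
eef_rot: [2.13, 2.304, 0.004]
contact_force: [12.0, 0.8, -26.6]
opening: 34.7
finger_force: 45.0
clk 6.25 rv [0.005 0.001 0.002] d [-1.2  2.3 -1.2] | tcp [495.3  80.4 126.8] F [ 12.    0.8 -26.6] j [-0.51  0.44  0.34  2.12 -0.24  0.61  0.07] open 34.7
```

```bash
python3 drive.py '[[0,0,0,0,2,1.5,30],[0,0,0,0,2,1.5,30],[0,0,0,0,2,1.5,30],[0,0,0,0,2,1.5,60],[0,0,0,0,2,1.5,60],[0,0,0,0,2,1.5,60],[0,0,0,0,2,-30,60],[0,0,0,0,2,-80,60]]' 20; python3 drive.py '[[0,0,0,50,0,-40,60],[0,0,0,100,0,-80,60],[0,0,0,150,0,-100,60],[0,0,0,150,0,-100,60]]'
python3 - <<'E'
from cell import robot, cams
import cv2,pickle,numpy as np
d={}
im=np.zeros((600,790,3),np.uint8)
for n in("side","top"): d[n]=cams.capture(n)
pickle.dump(d,open("cap1.pkl","wb"))
im[:480,:600]=cv2.resize(d["side"]["pixels"][228:288,280:355],None,fx=8,fy=8,interpolation=cv2.INTER_CUBIC)
cv2.imwrite("pics/s3.png",im[:480,:600])
cv2.imwrite("pics/t3.png",cv2.resize(d["top"]["pixels"][200:295,245:310],None,fx=6,fy=6,interpolation=cv2.INTER_CUBIC))
from go import *
b=np.pi/4
delta([0,0,0],rot(0,0))
E
```

```text
clock: 7.05
eef_pos: [493.2, 79.9, 206.5]
eef_rot: [-2.131, -2.304, 0.011]
contact_force: [1.6, 1.9, 0.9]
opening: 60.1
finger_force: 0.0
clock: 7.45
eef_pos: [483.0, 233.3, 310.4]
eef_rot: [-2.129, -2.31, -0.006]
contact_force: [0.8, -0.0, -0.5]
opening: 60.1
finger_force: 0.0
clk 7.55 rv [ 0.004 -0.004  0.086] d [-194.1 -502.8  307.5] | tcp [483.2 235.1 310.3] F [ 0.3 -0.8 -0.8] j [-0.83  0.24  0.35  1.87 -0.1   1.04 -0.35] open 60.2
```

View pics/t3.png

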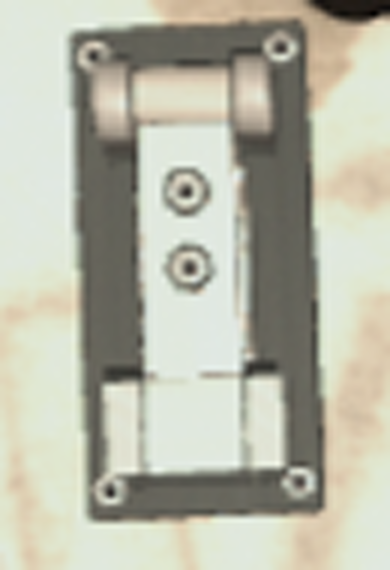

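View pics/s3.png

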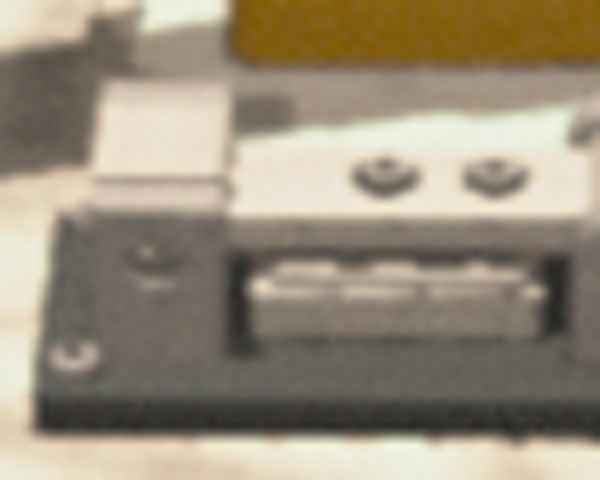

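Top view: the leaf is down, with the tongue flush with both cheeks front and back (crop rows 375–470). Side view: leaf flat, bore at crop (152,265). The jig side is done, so the pin is next.

```bash
python3 drive.py '[[0,0,0.05,-45,-4,10,60],[0,0,0.08,-90,-8,10,60],[0,0,0.08,-140,-12,10,60],[0,0,0.08,-190,-15,10,60],[0,0,0.08,-240,-18,10,60],[0,0,0.08,-290,-20,10,60],[0,0,0.08,-340,-20,10,60],[0,0,0.08,-390,-18,10,60]]'; python3 -c "
from go import *
c=__import__('pickle').load(open('cap1.pkl','rb'))['side'];print(plane(c,298.6,260.7,50))
delta([441,-310,230],rot(0,0));delta([441,-310,230],rot(np.pi/4,0))"
```

```text
clock: 8.35
eef_pos: [494.4, -162.8, 297.7]
eef_rot: [-2.225, -2.217, 0.0]
contact_force: [1.1, 0.9, 0.1]
opening: 60.0
finger_force: 0.0
[497.53514327  63.9366497   50.        ]
clk 8.35 rv [-0.001 -0.001 -0.004] d [-147.4  -52.9   67.6] | tcp [ 494.4 -162.8  297.7] F [1.1 0.9 0.1] j [-0.27  0.24  0.61  1.93 -0.16  1.02  0.41] open 60.0
clk 8.35 rv [ 0.001  0.785 -0.004] d [-147.4  -52.9   67.6] | tcp [ 494.4 -162.8  297.7] F [1.1 0.9 0.1] j [-0.27  0.24  0.61  1.93 -0.16  1.02  0.41] open 60.0
```

```bash
python3 drive.py '[[0,0.1,0,-35,-12,0,60],[0,0.2,0,-70,-25,0,60],[0,0.32,0,-105,-40,0,60],[0,0.44,0,-147,-53,0,60],[0,0.56,0,-147,-53,25,60],[0,0.68,0,-147,-53,50,60],[0,0.785,0,-147,-53,67,60],[0,0.785,0,-147,-53,67,60]]'; python3 -c "
from go import *
delta([441,-306,179],rot(np.pi/4,0));delta([441,-250,122.5],rot(np.pi/4,0))"
```

```text
clock: 9.15
eef_pos: [440.1, -308.0, 226.7]
eef_rot: [-1.765, -1.747, -0.727]
contact_force: [-0.5, -0.3, -0.3]
opening: 60.3
finger_force: 0.0
clk 9.15 rv [-0.001 -0.004 -0.01 ] d [-32.4   1.3  35. ] | tcp [ 440.1 -308.   226.7] F [-0.5 -0.3 -0.3] j [ 0.4   0.62  0.51  1.76 -0.72  1.59  1.2 ] open 60.3
clk 9.15 rv [-0.001 -0.004 -0.01 ] d [-33.1   1.4 114.6] | tcp [ 440.1 -308.   226.7] F [-0.5 -0.3 -0.3] j [ 0.4   0.62  0.51  1.76 -0.72  1.59  1.2 ] open 60.3
```

```bash
python3 drive.py '[[0,0,0,-33,1.4,10,60],[0,0,0,-33,1.4,40,60],[0,0,0,-33,1.4,70,60],[0,0,0,-33,1.4,95,60],[0,0,0,-33,1.4,115,60],[0,0,0,-33,1.4,115,60],[0,0,0,-33,1.4,115,60]]'; python3 -c "
from go import *
delta([441,-250,122.5],rot(np.pi/4,0))
import cv2;from cell import robot, cams
a=cams.capture('side');b=cams.capture('top')
im=np.hstack([cv2.resize(a['pixels'][270:390,170:290],(480,480),interpolation=3),cv2.resize(b['pixels'][270:340,375:421],(315,480),interpolation=3)]);cv2.imwrite('pics/g.png',im)"
```

```text
clock: 9.85
eef_pos: [444.6, -249.5, 127.5]
eef_rot: [-1.763, -1.762, -0.729]
contact_force: [-0.6, -0.8, -0.3]
opening: 60.2
finger_force: 0.0
clk 9.85 rv [ 0.002  0.003 -0.   ] d [-3.9 -3.6  3.2] | tcp [ 444.6 -249.5  127.5] F [-0.6 -0.8 -0.3] j [ 0.35  0.7   0.45  1.9  -0.81  1.39  1.29] open 60.2
```

View pics/g.png

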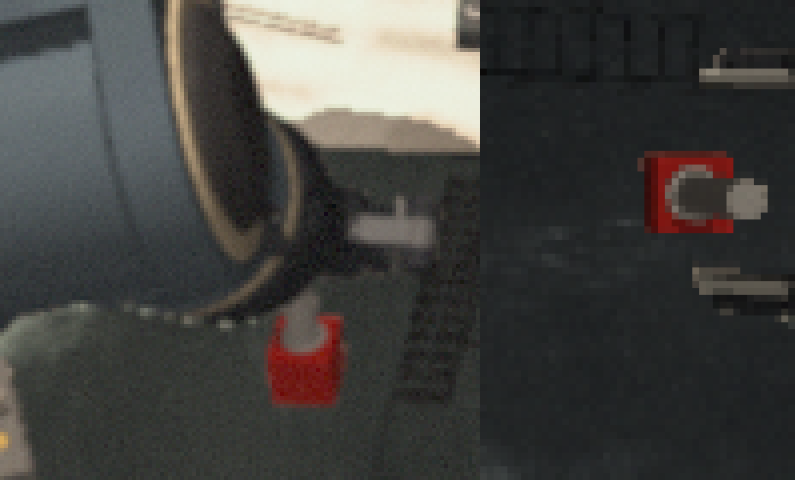

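The fingers straddle the shank. In the top crop the pads' mid is at row 175 and the shank at row 195, so I'll shift about 6 mm towards −x and then close.

```bash
python3 drive.py '[[0,0,0,-2,-3,1,60],[0,0,0,-3,-6,2,60],[0,0,0,-3,-6,2,60],[0,0,0,-3,-6,2,40],[0,0,0,-3,-6,2,30],[0,0,0,-3,-6,2,25],[0,0,0,-3,-6,2,25]]' 20; python3 -c "
from go import *
delta([441,-250,122.5],rot(np.pi/4,0))
from cell import robot, cams
b=cams.capture('top');p=b['pixels']
import cv2
g=cv2.cvtColor(p,6)
for col in (480,484,488): pass
np.set_printoptions(linewidth=200)
print(g[278:318,416:428])"
```

```text
clock: 10.65
eef_pos: [438.3, -249.7, 122.6]
eef_rot: [-1.762, -1.759, -0.73]
contact_force: [-0.2, -0.5, -0.2]
opening: 25.3
finger_force: 0.0
clk 10.65 rv [ 0.001  0.    -0.001] d [-0.3  2.7 -0.1] | tcp [ 438.3 -249.7  122.6] F [-0.2 -0.5 -0.2] j [ 0.36  0.71  0.45  1.91 -0.81  1.38  1.31] open 25.3
[[ 30  31  32  36  32  29  31  32  59  33  33  34]
 [ 34  30  32  30  31  33  60  33  32  32  34  32]
 [ 32  31  31  29  31  33  33  31  34  32  32  33]
 [ 30  30  32  31  46  33  29  32  34  33  33  32]
 [ 26  31  32  34  19  18  23  29  21  22  20  17]
 [ 32  30  33  31  52  19  22  22  20  19  15  18]
 [ 31  30  30  29  34  19  20  21  17  17  20  20]
 [ 32  32  32  32  32  16  11  17  21  22  21  22]
 [ 31  33  32  34  22  20  21  20  20  19  20  24]
 [ 36  34  33  20  21  16  22  20  19  20  22  19]
 [ 22  21  24  22  20  21  19  18  13  21  14  22]
 [ 20  18  19  20  19  20  21  21  19  20  15  18]
 [ 26  21  18  20  19  21  19  19  21  20  13  20]
 [ 88  70  21  20  16  18  19  20  21  21  16  21]
 [ 87  86  30  19  21  19  22  21  18  19  15  20]
 [ 36  33  14  16  17  16  21  2
[... 543 characters left out ...]
 34  36  38  42  38  37  37  41  40]
 [ 42  29  15  16  15  30  70  39  37  38  57  58]
 [ 88  82  20  21  21  20  21  20  19  11  19  22]
 [ 83  53  19  20  20  20  19  22  18  16  20  20]
 [ 34  19  21  20  18  21  21  19  21  20  20  21]
 [ 21  17  22  22  19  19  20  19  20  20  16  20]
 [ 22  23  24  20  20  23  20  21  21  21  18  23]
 [ 35  39  40  25  20  19  19  21  19  17  22  40]
 [ 37  38  36  38  19  21  20  20  19  21  32  54]
 [ 37  39  36  35  21  20  19  21  22  21  19  23]
 [ 38  37  37  35  27  21  19  20  19  20  20  22]
 [ 38  37  36  37  43  20  23  20  19  17  20  16]
 [ 39  37  36  35  20  19  21  21  23  18  17  21]
 [ 35  35  34  35  21  18  20  20  22  22  18  17]]
```

```bash
python3 drive.py '[[0,0,0,0,1,0,20],[0,0,0,0,1,0,18],[0,0,0,0,1,0,16],[0,0,0,0,1,0,14],[0,0,0,0,1,0,12],[0,0,0,0,1,0,10]]' 20; python3 drive.py '[[0,0,0,0,0,0,5],[0,0,0,0,0,0,5],[0,0,0,0,0,0,5]]' 80;python3 drive.py '[[0,0,0,-3.5,0,-3.5,5],[0,0,0,-14,0,-14,5],[0,0,0,-35,0,-35,5],[0,0,0,-55,0,-55,5],[0,0,0,-55,0,-55,5]]'; python3 -c "
from go import *
delta([441,-250,200],rot(np.pi/4,0))
import cv2;from cell import robot, cams
a=cams.capture('side')
cv2.imwrite('pics/l.png',cv2.resize(a['pixels'][230:390,150:320],(510,480),interpolation=3))"
```

```text
clock: 11.3
eef_pos: [439.1, -249.7, 122.7]
eef_rot: [-1.762, -1.758, -0.729]
contact_force: [-0.2, -0.2, 0.4]
opening: 13.2
finger_force: 19.5
clock: 11.6
eef_pos: [439.1, -249.7, 122.8]
eef_rot: [-1.762, -1.758, -0.73]
contact_force: [0.0, -0.1, 3.0]
opening: 11.0
finger_force: 78.0
clock: 12.1
eef_pos: [438.7, -332.2, 123.1]
eef_rot: [-1.769, -1.759, -0.729]
contact_force: [-0.7, -4.2, 9.4]
opening: 11.3
finger_force: 78.9
clk 12.1 rv [ 0.005  0.005 -0.004] d [112.6   1.8   3.2] | tcp [ 438.7 -332.2  123.1] F [-0.7 -4.2  9.4] j [ 0.46  0.78  0.48  1.76 -0.77  1.48  1.33] open 11.3
```

View pics/l.png

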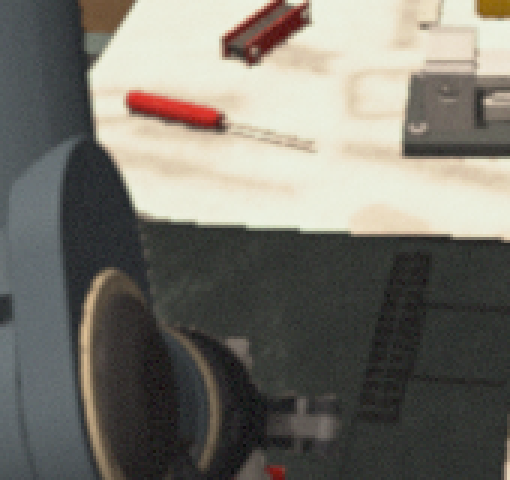

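The tool x sign was wrong: I slid the pin about 80 mm sideways across the mat, gripped and upright, instead of lifting it. I'll lift straight up now and check its attitude.

```bash
python3 drive.py '[[0,0,0,10,0,-10,5],[0,0,0,30,0,-30,5],[0,0,0,55,0,-55,5],[0,0,0,80,0,-80,5],[0,0,0,80,0,-80,5],[0,0,0,80,0,-80,5]]'; python3 -c "
from go import *
delta([441,-250,200],rot(np.pi/4,0))
import cv2;from cell import robot, cams
a=cams.capture('side');b=cams.capture('top')
cv2.imwrite('pics/l2.png',np.hstack([cv2.resize(a['pixels'][270:430,150:320],(425,400),interpolation=3),cv2.resize(b['pixels'][270:350,400:475],(375,400),interpolation=3)]))
for n,c in(('s',a),('t',b)):
    p=c['pixels'].astype(int);m=((p[:,:,2]>100)&(p[:,:,1]<60)&(p[:,:,0]<60)).astype(np.uint8)
    k,l,st,ce=cv2.connectedComponentsWithStats(m)
    for i in range(1,k):
        if st[i,4]>15:print(n,st[i],ce[i])
"
```

```text
clock: 12.75
eef_pos: [439.1, -327.4, 236.2]
eef_rot: [-1.763, -1.761, -0.729]
contact_force: [-0.2, -0.3, -2.6]
opening: 10.9
finger_force: 78.4
clk 12.75 rv [ 0.002  0.003 -0.   ] d [29.3  1.7 80.3] | tcp [ 439.1 -327.4  236.2] F [-0.2 -0.3 -2.6] j [ 0.42  0.62  0.52  1.72 -0.71  1.62  1.21] open 10.9
s [137  33  14   4  37] [142.7027027  34.       ]
s [189  38  13  22  99] [195.77777778  52.81818182]
s [204  41   6   9  17] [206.64705882  44.41176471]
s [172 139  13  12  51] [178.35294118 145.94117647]
s [215 266   9   5  22] [219.13636364 268.22727273]
s [233 328   6   5  19] [235.94736842 329.68421053]
s [216 336  21  18 274] [225.84671533 345.66423358]
t [217 328  16   9  22] [225.04545455 332.18181818]
t [227 344  18   9  18] [235.5        347.94444444]
t [275 344  14  32 189] [281.9047619  359.51322751]
```

View pics/l2.png

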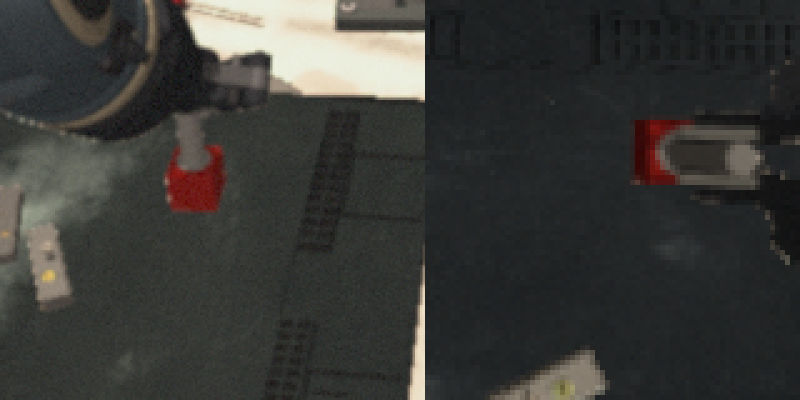

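The pin is held upright and clear of the mat: head at side crop (195,180), shank vertical up to the fingers. Now I'll rotate it to horizontal in the air, nose to +y.

```bash
python3 -c "
from go import *
delta([439,-250+0,150+60],rot(0,0));P=np.array([439,-250,110.])
for b in(-.6,-np.pi/4,-.855): delta(P-60*np.array([0,np.sin(b),-np.cos(b)]),rot(b,0))"
```

```text
clk 12.85 rv [-0.001 -0.786 -0.002] d [36.7  0.1 71.7] | tcp [ 438.8 -326.7  234.7] F [-0.4 -0.6 -2.3] j [ 0.42  0.63  0.52  1.72 -0.71  1.62  1.21] open 11.2
clk 12.85 rv [-0.002 -1.386 -0.002] d [ 25.    0.2 131.4] | tcp [ 438.8 -326.7  234.7] F [-0.4 -0.6 -2.3] j [ 0.42  0.63  0.52  1.72 -0.71  1.62  1.21] open 11.2
clk 12.85 rv [-0.002 -1.571 -0.002] d [ 26.    0.2 142.4] | tcp [ 438.8 -326.7  234.7] F [-0.4 -0.6 -2.3] j [ 0.42  0.63  0.52  1.72 -0.71  1.62  1.21] open 11.2
clk 12.85 rv [-0.002 -1.641 -0.002] d [ 25.9   0.2 146.6] | tcp [ 438.8 -326.7  234.7] F [-0.4 -0.6 -2.3] j [ 0.42  0.63  0.52  1.72 -0.71  1.62  1.21] open 11.2
```

```bash
python3 drive.py '[[0,-0.1,0,8,0,10,5],[0,-0.2,0,16,0,20,5],[0,-0.3,0,22,0,30,5],[0,-0.42,0,28,0,42,5],[0,-0.54,0,32,0,54,5],[0,-0.66,0,35,0,64,5],[0,-0.786,0,37,0,71,5],[0,-0.786,0,37,0,71,5]]'; python3 -c "
from go import *
P=np.array([439,-250,110.])
for b in(-np.pi/4,-.855): delta(P-60*np.array([0,np.sin(b),-np.cos(b)]),rot(b,0))"
```

```text
clock: 13.65
eef_pos: [439.0, -245.5, 209.7]
eef_rot: [-2.21, -2.224, 0.002]
contact_force: [0.2, 0.8, -2.4]
opening: 11.0
finger_force: 78.4
clk 13.65 rv [-0.002 -0.789  0.008] d [37.8  0.5 57.4] | tcp [ 439.  -245.5  209.7] F [ 0.2  0.8 -2.4] j [-0.15  0.36  0.72  2.06 -0.32  0.83  0.76] open 11.0
clk 13.65 rv [-0.002 -0.859  0.008] d [40.6  0.6 60.5] | tcp [ 439.  -245.5  209.7] F [ 0.2  0.8 -2.4] j [-0.15  0.36  0.72  2.06 -0.32  0.83  0.76] open 11.0
```

```bash
python3 drive.py '[[0,-0.1,0,6,0,5,5],[0,-0.2,0,12,0,10,5],[0,-0.32,0,18,0,16,5],[0,-0.44,0,24,0,24,5],[0,-0.56,0,29,0,34,5],[0,-0.68,0,34,0,46,5],[0,-0.8,0,38,0,57,5],[0,-0.8,0,38,0,57,5]]'; python3 -c "
from go import *
P=np.array([439,-250,110.])
for b in(-np.pi/4,-.855): delta(P-60*np.array([0,np.sin(b),-np.cos(b)]),rot(b,0))
import cv2;from cell import robot, cams
a=cams.capture('side');b=cams.capture('top')
for n,c in(('s',a),('t',b)):
    p=c['pixels'].astype(int);m=((p[:,:,2]>100)&(p[:,:,1]<60)&(p[:,:,0]<60)).astype(np.uint8)
    k,l,st,ce=cv2.connectedComponentsWithStats(m)
    for i in range(1,k):
        if st[i,4]>15:print(n,st[i],ce[i])
"
```

```text
clock: 14.45
eef_pos: [438.4, -211.9, 150.5]
eef_rot: [1.741, 1.754, -0.765]
contact_force: [-0.1, -0.2, -2.5]
opening: 11.1
finger_force: 78.6
clk 14.45 rv [-0.011  0.026  0.012] d [ 1.6  0.6 -4.5] | tcp [ 438.4 -211.9  150.5] F [-0.1 -0.2 -2.5] j [-0.84  0.85  1.18  2.29  0.11  0.33  0.03] open 11.1
clk 14.45 rv [-0.011 -0.043  0.013] d [ 5.7  0.7 -4.5] | tcp [ 438.4 -211.9  150.5] F [-0.1 -0.2 -2.5] j [-0.84  0.85  1.18  2.29  0.11  0.33  0.03] open 11.1
s [189  39  13  21  99] [195.74747475  53.09090909]
s [115  54   5   5  18] [116.44444444  55.61111111]
s [172 139  13  12  55] [178.45454545 146.07272727]
s [139 228  16  15 128] [146.6640625 235.7890625]
s [193 262  26   9 117] [205.54700855 266.33333333]
s [210 354  24  30 505] [221.42772277 368.70693069]
t [458 294  12  14 147] [463.59183673 299.95918367]
t [275 354  12  22 114] [280.33333333 364.92982456]
```

```bash
python3 -c "
from go import *
d=__import__('pickle').load(open('cap0.pkl','rb'));s,t=d['side'],d['top']
print(tri(t,(463.6,300),s,(221.4,368.7)))
b=-.70
P=np.array([439,-250,70.]);delta(P-60*np.array([0,np.sin(b),-np.cos(b)]),rot(b,0))
P[2]=25;delta(P-60*np.array([0,np.sin(b),-np.cos(b)]),rot(b,0))"
```

```text
[ 439.96374366 -322.83812649  112.73993714]
clk 14.55 rv [-0.005  0.101 -0.   ] d [29.5  0.2 24.8] | tcp [ 439.  -214.   154.3] F [ 0.6 -0.4 -2. ] j [-0.84  0.83  1.19  2.29  0.11  0.33  0.03] open 11.0
clk 14.55 rv [-0.005  0.101 -0.   ] d [61.8  0.3 56.1] | tcp [ 439.  -214.   154.3] F [ 0.6 -0.4 -2. ] j [-0.84  0.83  1.19  2.29  0.11  0.33  0.03] open 11.0
```

```bash
python3 drive.py '[[0,0.03,0,8,0,7,5],[0,0.06,0,16,0,14,5],[0,0.1,0,24,0,20,5],[0,0.1,0,36,0,32,5],[0,0.1,0,48,0,43,5],[0,0.1,0,54,0,49,5],[0,0.1,0,54,0,49,5],[0,0.1,0,54,0,49,5]]'; python3 -c "
from go import *
b=-.70
P=np.array([439,-250,25.]);delta(P-60*np.array([0,np.sin(b),-np.cos(b)]),rot(b,0))"
```

```text
clock: 15.35
eef_pos: [439.7, -211.4, 83.2]
eef_rot: [1.821, 1.811, -0.66]
contact_force: [-0.3, 0.0, -2.6]
opening: 10.6
finger_force: 78.4
clk 15.35 rv [-0.    -0.001 -0.005] d [ 7.9 -0.7  9.3] | tcp [ 439.7 -211.4   83.2] F [-0.3  0.  -2.6] j [-0.69  0.86  0.99  2.3   0.07  0.22  0.  ] open 10.6
```

```bash
python3 -c "
from go import *
b=-.62
P=np.array([439,-250,31.]);delta(P-60*np.array([0,np.sin(b),-np.cos(b)]),rot(b,0))"
```

```text
clk 15.35 rv [ 0.     0.079 -0.005] d [-0.7 -0.7  4.9] | tcp [ 439.7 -211.4   83.2] F [-0.3  0.  -2.6] j [-0.69  0.86  0.99  2.3   0.07  0.22  0.  ] open 10.6
```

```bash
python3 drive.py '[[0,0.04,0,0,0,2,5],[0,0.08,0,-0.7,0,4,5],[0,0.08,0,-0.7,0,5,5],[0,0.08,0,-0.7,0,5,5]]'; python3 drive.py '[[0,0,0,1,0,1.5,5],[0,0,0,2,0,3,5],[0,0,0,2,0,3,5]]'; python3 -c "
from go import *
b=-.62
P=np.array([439,-250,27.]);delta(P-60*np.array([0,np.sin(b),-np.cos(b)]),rot(b,0))"
```

```text
clock: 15.75
eef_pos: [439.6, -215.0, 79.3]
eef_rot: [1.869, 1.862, -0.598]
contact_force: [-0.3, -0.6, -1.0]
opening: 11.1
finger_force: 78.0
clock: 16.05
eef_pos: [439.7, -214.0, 75.1]
eef_rot: [1.866, 1.865, -0.6]
contact_force: [-0.5, 6.2, 7.7]
opening: 11.1
finger_force: 79.3
clk 16.05 rv [-0.001  0.002 -0.   ] d [-1.3 -0.7  0. ] | tcp [ 439.7 -214.    75.1] F [-0.5  6.2  7.7] j [-0.6   0.8   0.91  2.29  0.1   0.22  0.01] open 11.1
```

```bash
python3 drive.py '[[0,0,0,-0.8,0,-1.2,12],[0,0,0,-0.8,0,-1.2,13],[0,0,0,-0.8,0,-1.2,14],[0,0,0,-0.8,0,-1.2,15],[0,0,0,-0.8,0,-1.2,20],[0,0,0,-0.8,0,-1.2,30],[0,0,0,-0.8,0,-1.2,38],[0,0,0,-0.8,0,-1.2,38]]' 20; python3 drive.py '[[0,0,0,0,0,-20,38],[0,0.1,0,0,0,-50,38],[0,0.25,0,0,0,-90,38],[0,0.4,0,0,0,-130,38],[0,0.55,0,0,0,-160,60],[0,0.6,0,0,0,-160,60]]'; python3 -c "
from go import *
import cv2,pickle;from cell import robot, cams
a=cams.capture('side');b=cams.capture('top');pickle.dump(dict(side=a,top=b),open('cap2.pkl','wb'))
for n,c in(('s',a),('t',b)):
    p=c['pixels'].astype(int);m=((p[:,:,2]>90)&(p[:,:,1]<60)&(p[:,:,0]<60)).astype(np.uint8)
    k,l,st,ce=cv2.connectedComponentsWithStats(m)
    for i in range(1,k):
        if st[i,4]>40:
            print(n,st[i],ce[i],cv2.minAreaRect(np.argwhere(l==i)[:,::-1].astype(np.float32)))
            if n=='t' and ce[i][0]>380:
                print(plane(c,*ce[i],30.8))
    if n=='t':
        q=p[285:315,395:480].min(2)
        for r in q: print(''.join('#' if v>130 else '+' if v>70 else '.' for v in r))
delta([0,0,0],rot(0,0))
"
```

```text
clock: 16.85
eef_pos: [439.3, -214.6, 76.3]
eef_rot: [1.868, 1.864, -0.599]
contact_force: [0.4, -0.2, 1.1]
opening: 38.1
finger_force: 0.0
clock: 17.45
eef_pos: [441.5, -121.7, 210.8]
eef_rot: [2.211, 2.206, -0.005]
contact_force: [0.4, -1.2, -0.5]
opening: 59.9
finger_force: 0.0
s [136  33  15   5  53] [142.37735849  34.47169811] ((143.0, 35.0), (4.0, 14.0), 90.0)
s [114  53  27  18 334] [127.35628743  61.68263473] ((127.0, 61.5), (17.0, 26.0), 90.0)
s [172 118  23  34 206] [184.18932039 135.82038835] ((182.7535858154297, 133.8448028564453), (16.639999389648438, 35.03999710083008), 16.260204315185547)
s [138 228  18  15 147] [147.10884354 235.50340136] ((146.5034637451172, 235.54139709472656), (14.28382396697998, 16.02777862548828), 85.2363510131836)
s [192 261  32  12 190] [207.07894737 266.34736842] ((207.285400390625, 266.4012756347656), (31.315093994140625, 6.392726421356201), 13.392496109008789)
s [220 394  23  26 455] [231.20879121 406.39120879] ((231.0, 406.5), (25.0, 22.0), 90.0)
t [442 293  13  12 128] [447.2109375 298.7265625] ((448.0, 298.5), (11.0, 12.0), 90.0)
[ 441.50
[... 2387 characters left out ...]
...................
....................++++.............................................................
....................++++.............................................................
...................++++..............................................................
...................+++...............................................................
..................+++++..+...........................................................
..................++++...++..........................................................
clk 17.55 rv [ 0.003  0.02  -0.005] d [ 124.7 -440.9  203.8] | tcp [ 439.5 -122.9  207.7] F [-0.1  0.4 -0. ] j [-0.37  0.26  0.64  2.17 -0.2   0.76  0.39] open 60.0
```

```bash
python3 drive.py '[[0,0,0,40,0,-10,60],[0,0,0,80,0,-20,60],[0,0,0,120,0,-20,60],[0,0,0,120,0,-20,60]]'
cat > pin.py <<'E'
from go import *
import cv2
a=cams.capture('side');b=cams.capture('top')
p=b['pixels'][280:325,380:480].astype(int)
red=(p[:,:,2]>90)&(p[:,:,1]<60)&(p[:,:,0]<60); sh=(p.min(2)>75)
k,l,st,ce=cv2.connectedComponentsWithStats((red|sh).astype(np.uint8))
i=1+np.argmax([(red&(l==j)).sum() for j in range(1,k)])
for nm,m,z in(('head',red&(l==i),30.8),('shank',sh&(l==i),15)):
    yx=np.argwhere(m);u=yx[:,1]+380;v=yx[:,0]+280
    print(nm,len(yx),u.min(),u.max(),v.min(),v.max())
    P=np.array([plane(b,x,y,z) for x,y in zip(u,v)])
    print(' mean',P.mean(0).round(1),'x range',P[:,0].min().round(1),P[:,0].max().round(1),'y range',P[:,1].min().round(1),P[:,1].max().round(1))
    if nm=='shank': print(' slope dx/dy',np.polyfit(P[:,1],P[:,0],1))
p=a['pixels'].astype(int);m=((p[:,:,2]>90)&(p[:,:,1]<60)&(p[:,:,0]<60)).astype(np.uint8)
k,l,st,ce=cv2.connectedComponentsWithStats(m)
for j in range(1,k):
    if st[j,4]>200 and st[j,1]>280: print('side head',st[j],ce[j],plane(a,*ce[j],17))
E
python3 pin.py
```

```text
clock: 17.95
eef_pos: [439.2, 4.2, 222.8]
eef_rot: [2.203, 2.22, -0.026]
contact_force: [0.2, -1.4, -0.4]
opening: 59.9
finger_force: 0.0
head 129 442 453 293 304
 mean [ 441.9 -306.6   30.8] x range 428.6 455.5 y range -320.9 -294.3
shank 240 402 454 294 305
 mean [ 441.2 -250.2   15. ] x range 426.4 453.1 y range -327.8 -200.8
 slope dx/dy [2.16114010e-02 4.46567121e+02]
side head [220 394  23  26 450] [231.25111111 406.40888889] [ 439.32346739 -309.09690336   17.        ]
```

```bash
python3 drive.py '[[0,0,0,-45,0,0,60],[0,0,0,-90,0,0,60],[0,0,0,-135,0,0,60],[0,0,0,-180,0,0,60],[0,0,0,-225,0,0,60],[0,0,0,-270,0,0,60],[0,0,0,-310,0,20,60],[0,0,0,-310,0,20,60]]'; python3 -c "
from go import *
delta([440,-309.5,150],rot(0,-.02));delta([440,-309.5,77],rot(0,-.02))"
```

```text
clock: 18.85
eef_pos: [435.0, -318.5, 208.6]
eef_rot: [2.227, 2.195, -0.034]
contact_force: [-0.5, 0.3, -0.6]
opening: 60.0
finger_force: 0.0
clk 18.85 rv [-0.005  0.025  0.006] d [10.6  5.2 58.3] | tcp [ 435.  -318.5  208.6] F [-0.5  0.3 -0.6] j [ 0.02  0.41  0.68  1.99 -0.31  0.84  0.85] open 60.0
clk 18.85 rv [-0.005  0.025  0.006] d [ 12.4   5.6 131.3] | tcp [ 435.  -318.5  208.6] F [-0.5  0.3 -0.6] j [ 0.02  0.41  0.68  1.99 -0.31  0.84  0.85] open 60.0
```

```bash
python3 drive.py '[[0,0.025,0,11,5.5,30,60],[0,0.025,0,11,5.5,58,60],[0,0.025,0,11,5.5,80,60],[0,0.025,0,12,5.5,95,60],[0,0.025,0,12.4,5.6,95,60],[0,0.025,0,12.4,5.6,95,60]]'; python3 -c "
from go import *
delta([440,-309.5,77],rot(0,-.02))
b=cams.capture('top');p=b['pixels']
for r in p[284:314,425:470]: print(''.join('R' if v[2]>90 and v[1]<60 else '#' if v.min()>75 else '.' if v.max()>27 else ' ' for v in r.astype(int)))
"
```

```text
clock: 19.45
eef_pos: [444.6, -301.3, 115.4]
eef_rot: [-2.222, -2.217, -0.004]
contact_force: [0.1, -0.0, 0.3]
opening: 60.3
finger_force: 0.0
clk 19.45 rv [-0.    -0.004  0.017] d [-8.3 -4.6 38.4] | tcp [ 444.6 -301.3  115.4] F [ 0.1 -0.   0.3] j [ 0.09  0.55  0.56  2.05 -0.46  0.67  0.95] open 60.3
......................             ......    
.......................           .....      
.......................          ......      
.......................         ......       
........................       ........     .
........................       ........  ....
.......................       ..... .........
.......................       ...............
......................       ...... .......  
......................       ...... ....     
..................RR..       .....   ..  . . 
..................RR.       .......  .      .
.##...............RR.       ......        ...
####..............RR.       .... .  ... .....
######............RR.       ...   .    ......
########......#....R.       .............. ..
########..........RR..      ... . ...........
########..........RR..      .................
..................RR..      .......... . ....
..................RRR.      ........  .  ....
.......................      .... ..  .......
.......................      ......    ......
........................     .....    .......
.......................       ...  ..........
.......................       ...  ..........
.......................         ..  .........
.......................        .  ...........
......................           ............
......................         .  ...........
.....................          . ............
```

```bash
python3 drive.py '[[0,0,0.017,-8,-4.6,10,60],[0,0,0.017,-8,-4.6,20,60],[0,0,0.017,-8,-4.6,30,60],[0,0,0.017,-8,-4.6,38,60],[0,0,0.017,-8,-4.6,38,60]]'; python3 -c "
from go import *
delta([440,-309.5,77],rot(0,-.02))"; python3 drive.py '[[0,0,0,0,0,0,45],[0,0,0,0,0,0,35],[0,0,0,0,0,0,32],[0,0,0,0,0,0,30],[0,0,0,0,0,0,28],[0,0,0,0,0,0,24],[0,0,0,0,0,0,20]]' 20;  python3 -c "
from go import *
delta([440,-309.5,77],rot(0,-.02))"
```

```text
clock: 20.0
eef_pos: [439.5, -308.2, 75.7]
eef_rot: [-2.238, -2.196, -0.004]
contact_force: [0.3, -0.1, 0.8]
opening: 60.0
finger_force: 0.0
clk 20.0 rv [-0.002 -0.006  0.001] d [-1.3  0.5 -1.3] | tcp [ 439.5 -308.2   75.7] F [ 0.3 -0.1  0.8] j [ 0.15  0.61  0.51  2.06 -0.52  0.6   1.  ] open 60.0
clock: 20.7
eef_pos: [439.8, -309.0, 77.4]
eef_rot: [-2.24, -2.198, -0.004]
contact_force: [-1.5, 0.5, 5.2]
opening: 28.0
finger_force: 20.8
clk 20.7 rv [-0.    -0.004  0.001] d [-0.5  0.2  0.4] | tcp [ 439.8 -309.    77.4] F [-1.5  0.5  5.2] j [ 0.15  0.61  0.51  2.06 -0.52  0.6   1.  ] open 28.0
```

```bash
python3 drive.py '[[0,0,0,0,0,0,20],[0,0,0,0,0,0,20],[0,0,0,0,0,0,20]]' 110; python3 -c "
from go import *
delta([440,-309.5,77],rot(0,-.02))"; python3 drive.py '[[0,0,0,0,0,-5,20],[0,0,0,0,0,-20,20],[0,0,0,0,0,-50,20],[0,0.0737,0,0,0,-80,20],[0,0.0737,0,0,0,-100,20],[0,0.0737,0,0,0,-100,20]]'; python3 -c "
from go import *
delta([440,-200,200],rot(0.0737,YAW))
import pickle
a=cams.capture('side');b=cams.capture('top');pickle.dump(dict(side=a,top=b),open('cap3.pkl','wb'))
for n,c,(r0,r1,c0,c1) in (('s',a,(310,390,200,280)),('t',b,(280,320,385,470))):
    for r in c['pixels'][r0:r1,c0:c1]: print(''.join('R' if v[2]>90 and v[1]<60 else '#' if v.min()>75 else '.' if v.max()>30 else ' ' for v in r.astype(int)))
"
```

```text
clock: 21.0
eef_pos: [439.9, -309.1, 77.7]
eef_rot: [-2.241, -2.198, -0.005]
contact_force: [-2.4, 0.7, 8.7]
opening: 26.4
finger_force: 107.4
clk 21.0 rv [ 0.    -0.004  0.001] d [-0.4  0.1  0.7] | tcp [ 439.9 -309.1   77.7] F [-2.4  0.7  8.7] j [ 0.15  0.61  0.51  2.06 -0.52  0.6   1.  ] open 26.4
clock: 21.6
eef_pos: [441.4, -310.8, 180.3]
eef_rot: [-2.208, -2.165, -0.089]
contact_force: [0.1, -0.3, -3.2]
opening: 26.4
finger_force: 108.2
clk 21.6 rv [ 0.013 -0.    -0.095] d [111.9  -3.5 -11.4] | tcp [ 441.4 -310.8  180.3] F [ 0.1 -0.3 -3.2] j [ 0.11  0.46  0.6   1.98 -0.42  0.86  0.93] open 26.4
............. .. . .. ... .. . .................................................
................ .... ..... ....................................................
.......... ........ ............ ....... ............................#..........
. ........ ........... ... . .. .. ........ .. .................................
 .. .... ...  . ............ .. .... ...... ....................................
.  ...  .... ...   ....  .  ....................................................
. ... .
[... 8714 characters left out ...]
.......... ..           
...........................................................................          
...........................................................................          
...........................................................................          
..........................................................................           
.........................................................................            
........................................................................         .   
........................................................................         .   
.........................................................................
```

```bash
sed -i 's/O=np.array(\[561,/O=np.array([559.1,/' go.py
cat >> go.py <<'E'
N=np.array([110.2,0,67.9]);PB=.0737
def ins(gap,z=50,dx=0,yaw=None):
    "nose gap mm outside right face"
    R=rot(PB,YAW if yaw is None else yaw);delta(jig(-65+dx,-34.5-gap,z)-R@N,R)
def nose():
    s=robot.observe();p=s["eef_pos"]+Ro.from_rotvec(s["eef_rot"]).as_matrix()@N
    c,sn=np.cos(YAW),np.sin(YAW);q=p-O;print("nose jig",np.round([c*q[0]+sn*q[1],-sn*q[0]+c*q[1],q[2]],1),"F",np.round(s["contact_force"],1))
E
python3 -c "
from go import *
ins(60,110);ins(30)"
```

```text
clk 21.7 rv [ 0.008 -0.004 -0.094] d [199.2  66.4  23.2] | tcp [ 440.2 -308.7  177.1] F [ 0.5  0.4 -4.1] j [ 0.11  0.46  0.59  1.99 -0.43  0.86  0.93] open 26.4
clk 21.7 rv [ 0.008 -0.004 -0.094] d [224.3  63.5  85.3] | tcp [ 440.2 -308.7  177.1] F [ 0.5  0.4 -4.1] j [ 0.11  0.46  0.59  1.99 -0.43  0.86  0.93] open 26.4
```

```bash
python3 drive.py '[[0,0,-0.02,40,13,4,20],[0,0,-0.04,80,26,8,20],[0,0,-0.07,120,40,12,20],[0,0,-0.094,160,54,18,20],[0.008,-0.004,-0.094,199,66,23,20],[0.008,-0.004,-0.094,199,66,23,20],[0.008,-0.004,-0.094,199,66,23,20]]'; python3 -c "
from go import *
nose();ins(30)"
```

```text
clock: 22.4
eef_pos: [509.3, -108.5, 168.1]
eef_rot: [-2.092, -2.265, -0.073]
contact_force: [-0.7, -1.7, -3.0]
opening: 26.3
finger_force: 108.2
nose jig [-66.4 -93.4 108.5] F [-0.7 -1.7 -3. ]
clk 22.4 rv [-0.004 -0.     0.003] d [24.5  1.2 60.5] | tcp [ 509.3 -108.5  168.1] F [-0.7 -1.7 -3. ] j [-0.26  0.44  0.54  2.04 -0.41  0.79  0.62] open 26.3
```

```bash
python3 drive.py '[[-0.004,0,0.003,10,1,20,20],[-0.004,0,0.003,20,1,40,20],[-0.004,0,0.003,24.5,1.2,55,20],[-0.004,0,0.003,24.5,1.2,60.5,20],[-0.004,0,0.003,24.5,1.2,60.5,20],[-0.004,0,0.003,24.5,1.2,60.5,20]]'
cat > noseimg.py <<'E'
from go import *
import pickle
nose()
a=cams.capture('side');b=cams.capture('top');o=pickle.load(open('cap1.pkl','rb'))
pickle.dump(dict(side=a,top=b),open('cap4.pkl','wb'))
s=robot.observe();R=Ro.from_rotvec(s["eef_rot"]).as_matrix()
u=R@np.array([np.cos(.0737),0,np.sin(.0737)]);n=s["eef_pos"]+R@N
print("pin dir",u.round(3))
for nm,c in(("top",b),("side",a)):
    print(nm,"pred nose",proj(c,n).round(1),"50 back",proj(c,n-50*u).round(1),"bore",proj(c,jig(-65,-34.5,50)).round(1))
    D=np.abs(c["pixels"].astype(int)-o[nm]["pixels"]).sum(2)
    C=proj(c,n)[0].round().astype(int);C2=proj(c,n-40*u)[0].round().astype(int)
    # shank edges across the pin at several stations
    for back in (2,10,20,30,40,60):
        p0=proj(c,n-back*u)[0];p1=proj(c,n-(back-5)*u)[0];t=p1-p0;t/=np.linalg.norm(t);w=np.array([-t[1],t[0]])
        import cv2
        q=[cv2.getRectSubPix(c["pixels"],(1,1),tuple(map(float,p0+k*w)))[0,0].mean().round().astype(int) for k in np.arange(-8,8.1,1)]
        print(back,w.round(2),q)
E
python3 noseimg.py
```

```text
clock: 23.0
eef_pos: [508.9, -82.9, 111.5]
eef_rot: [-2.107, -2.26, -0.081]
contact_force: [-0.9, -0.6, -2.2]
opening: 26.1
finger_force: 108.4
nose jig [-63.3 -67.9  51.8] F [-0.9 -0.6 -2.2]
pin dir [-0.071  0.998 -0.001]
top pred nose [[306.2 269.4]] 50 back [[327.5 268.5]] bore [[292.3 270.9]]
2 [-0.04 -1.  ] [np.int64(128), np.int64(125), np.int64(122), np.int64(115), np.int64(111), np.int64(107), np.int64(94), np.int64(92), np.int64(103), np.int64(107), np.int64(103), np.int64(99), np.int64(102), np.int64(105), np.int64(105), np.int64(105), np.int64(105)]
10 [-0.04 -1.  ] [np.int64(131), np.int64(130), np.int64(128), np.int64(103), np.int64(94), np.int64(80), np.int64(81), np.int64(98), np.int64(115), np.int64(110), np.int64(96), np.int64(98), np.int64(117), np.int64(120), np.int64(118), np.int64(118), np.int64(117)]
20 [-0.04 -1.  ] [np.int64(139), np.int64(137), np.int64(136), np.int64(105), np.int64(103), np.int64(94), np.int64(81), np.int64(96), np.int64(113), np.int64(111), np.int64(96), np.int64(99), np.int64(132), np.int64(135), np.int64(136), np.int64(135), np.int64(132)
[... 1714 characters left out ...]
np.int64(31), np.int64(30), np.int64(32), np.int64(31), np.int64(30), np.int64(34), np.int64(31), np.int64(32), np.int64(31), np.int64(29), np.int64(30), np.int64(34), np.int64(35)]
40 [0.99 0.1 ] [np.int64(37), np.int64(34), np.int64(34), np.int64(40), np.int64(51), np.int64(65), np.int64(76), np.int64(77), np.int64(73), np.int64(67), np.int64(57), np.int64(40), np.int64(32), np.int64(32), np.int64(32), np.int64(33), np.int64(37)]
60 [0.99 0.1 ] [np.int64(113), np.int64(119), np.int64(121), np.int64(123), np.int64(116), np.int64(106), np.int64(104), np.int64(107), np.int64(111), np.int64(106), np.int64(103), np.int64(93), np.int64(80), np.int64(58), np.int64(39), np.int64(34), np.int64(33)]
```

```bash
python3 -c "
from go import *
nose();ins(5)"
```

```text
nose jig [-63.  -67.5  52.2] F [ 0.8 -0.1 -2.5]
clk 23.1 rv [ 0.005  0.001 -0.005] d [27.7 -1.3  4.3] | tcp [509.2 -82.4 111.8] F [ 0.8 -0.1 -2.5] j [-0.25  0.52  0.47  2.09 -0.5   0.66  0.64] open 26.4
```

```bash
python3 drive.py '[[0.005,0,-0.005,9,-1.3,2,20],[0.005,0.001,-0.005,18,-1.3,3,20],[0.005,0.001,-0.005,27.7,-1.3,4.3,20],[0.005,0.001,-0.005,27.7,-1.3,4.3,20],[0.005,0.001,-0.005,27.7,-1.3,4.3,20]]'; python3 -c "
from go import *
nose();ins(5);ins(-5)"
```

```text
clock: 23.6
eef_pos: [505.6, -53.0, 108.9]
eef_rot: [-2.094, -2.265, -0.076]
contact_force: [0.3, -0.2, -2.9]
opening: 26.1
finger_force: 108.3
nose jig [-65.7 -37.8  49.4] F [ 0.3 -0.2 -2.9]
clk 23.6 rv [-0.002 -0.001  0.003] d [-1.6  0.3 -0.8] | tcp [505.6 -53.  108.9] F [ 0.3 -0.2 -2.9] j [-0.31  0.51  0.47  2.1  -0.5   0.65  0.6 ] open 26.1
clk 23.6 rv [-0.002 -0.001  0.003] d [ 8.4  0.3 -0.1] | tcp [505.6 -53.  108.9] F [ 0.3 -0.2 -2.9] j [-0.31  0.51  0.47  2.1  -0.5   0.65  0.6 ] open 26.1
```

```bash
python3 drive.py '[[-0.002,-0.001,0.003,2,0.5,-0.5,20],[-0.002,-0.001,0.003,4,0.5,-0.4,20],[-0.002,-0.001,0.003,6,0.5,-0.2,20],[-0.002,-0.001,0.003,6,0.5,-0.2,20]]'; python3 -c "
from go import *
nose();ins(-5)"; python3 drive.py '[[0,0,0,2,0,0.1,20],[0,0,0,4,0,0.3,20],[0,0,0,4,0,0.3,20]]'; python3 -c "
from go import *
nose();ins(-5)"
```

```text
clock: 24.0
eef_pos: [505.6, -47.5, 109.5]
eef_rot: [-2.1, -2.262, -0.078]
contact_force: [-1.0, -0.0, -2.0]
opening: 26.6
finger_force: 108.4
nose jig [-64.7 -32.2  49.9] F [-1. -0. -2.]
clk 24.0 rv [-0.    -0.    -0.001] d [ 2.8 -0.1  0.1] | tcp [505.6 -47.5 109.5] F [-1. -0. -2.] j [-0.32  0.51  0.47  2.11 -0.5   0.65  0.58] open 26.6
clock: 24.3
eef_pos: [505.7, -43.6, 109.7]
eef_rot: [-2.101, -2.262, -0.079]
contact_force: [-0.1, -1.2, -2.2]
opening: 26.1
finger_force: 108.3
nose jig [-64.1 -28.4  50.2] F [-0.1 -1.2 -2.2]
clk 24.3 rv [ 0.001 -0.    -0.002] d [-1.1 -0.5  0. ] | tcp [505.7 -43.6 109.7] F [-0.1 -1.2 -2.2] j [-0.33  0.51  0.47  2.11 -0.5   0.65  0.58] open 26.1
```

```bash
python3 drive.py '[[0,0,0,2,-0.4,0.1,20],[0,0,0,4,-0.6,0.3,20],[0,0,0,4,-0.6,0.3,20]]'; python3 -c "
from go import *
nose()"; python3 drive.py '[[0,0,0,2,0,0.1,20],[0,0,0,4,0,0.3,20],[0,0,0,4,0,0.3,20]]'; python3 -c "
from go import *
nose();ins(-15)"
```

```text
clock: 24.6
eef_pos: [505.1, -39.3, 109.8]
eef_rot: [-2.101, -2.263, -0.08]
contact_force: [2.2, -0.4, -1.2]
opening: 26.1
finger_force: 108.3
nose jig [-64.4 -24.1  50.2] F [ 2.2 -0.4 -1.2]
clock: 24.9
eef_pos: [504.7, -35.5, 109.8]
eef_rot: [-2.101, -2.262, -0.079]
contact_force: [3.0, -1.4, -0.9]
opening: 25.9
finger_force: 108.3
nose jig [-64.6 -20.3  50.2] F [ 3.  -1.4 -0.9]
clk 24.9 rv [ 0.001 -0.    -0.002] d [ 0.8 -0.1  0.2] | tcp [504.7 -35.5 109.8] F [ 3.  -1.4 -0.9] j [-0.34  0.51  0.47  2.11 -0.5   0.64  0.56] open 25.9
```

```bash
python3 drive.py '[[0,0,0,1,0.4,-0.2,20],[0,0,0,3,0.5,-0.1,20],[0,0,0,4,0.5,0,20],[0,0,0,4,0.5,0,20]]'; python3 -c "
from go import *
nose()"; python3 drive.py '[[0,0,0,2,0,0.1,20],[0,0,0,4,0,0.3,20],[0,0,0,4,0,0.3,20]]'; python3 -c "
from go import *
nose();ins(-35)"
```

```text
clock: 25.3
eef_pos: [504.4, -31.4, 109.8]
eef_rot: [-2.1, -2.262, -0.078]
contact_force: [3.7, -1.0, -0.7]
opening: 26.3
finger_force: 108.3
nose jig [-64.6 -16.2  50.3] F [ 3.7 -1.  -0.7]
clock: 25.6
eef_pos: [504.2, -27.4, 109.8]
eef_rot: [-2.1, -2.262, -0.078]
contact_force: [3.1, -1.8, -1.4]
opening: 26.2
finger_force: 108.3
nose jig [-64.6 -12.1  50.3] F [ 3.1 -1.8 -1.4]
clk 25.6 rv [ 0.    -0.    -0.001] d [12.6 -0.2  1.2] | tcp [504.2 -27.4 109.8] F [ 3.1 -1.8 -1.4] j [-0.36  0.5   0.47  2.11 -0.5   0.64  0.55] open 26.2
```

Sliding in with low force. I'll keep going in steps.

```bash
python3 drive.py '[[0,0,0,3,0.3,0,20],[0,0,0,6,0.5,0.3,20],[0,0,0,10,0.5,0.6,20],[0,0,0,10,0.5,0.6,20]]'; python3 -c "
from go import *
nose()"; python3 drive.py '[[0,0,0,3,0,0.2,20],[0,0,0,6,0,0.4,20],[0,0,0,10,0,0.7,20],[0,0,0,10,0,0.7,20]]'; python3 -c "
from go import *
nose();ins(-60)"
```

```text
clock: 26.0
eef_pos: [503.5, -16.6, 109.8]
eef_rot: [-2.098, -2.262, -0.077]
contact_force: [3.1, 0.4, -3.2]
opening: 26.0
finger_force: 108.3
nose jig [-64.6  -1.2  50.3] F [ 3.1  0.4 -3.2]
clock: 26.4
eef_pos: [502.7, -6.8, 109.8]
eef_rot: [-2.098, -2.263, -0.077]
contact_force: [2.5, -0.5, -3.8]
opening: 26.5
finger_force: 108.3
nose jig [-64.6   8.5  50.3] F [ 2.5 -0.5 -3.8]
clk 26.4 rv [-0.001 -0.001 -0.001] d [17.  -0.4  1.5] | tcp [502.7  -6.8 109.8] F [ 2.5 -0.5 -3.8] j [-0.4   0.5   0.46  2.12 -0.5   0.64  0.51] open 26.5
```

```bash
python3 drive.py '[[0,0,0,3,0.2,0.2,20],[0,0,0,6,0.2,0.4,20],[0,0,0,9,0.2,0.6,20],[0,0,0,12,0.2,0.9,20],[0,0,0,12,0.2,0.9,20]]'; python3 -c "
from go import *
nose()"; python3 drive.py '[[0,0,0,3,0,0.2,20],[0,0,0,6,0,0.4,20],[0,0,0,9,0,0.7,20],[0,0,0,12,0,0.9,20],[0,0,0,12,0,0.9,20]]'; python3 -c "
from go import *
nose()"
```

```text
clock: 26.9
eef_pos: [502.0, 5.2, 109.8]
eef_rot: [-2.098, -2.262, -0.077]
contact_force: [0.2, 0.3, -2.8]
opening: 26.6
finger_force: 108.2
nose jig [-64.5  20.6  50.3] F [ 0.2  0.3 -2.8]
clock: 27.4
eef_pos: [501.3, 17.0, 109.9]
eef_rot: [-2.098, -2.263, -0.078]
contact_force: [-0.4, 0.2, -0.6]
opening: 26.2
finger_force: 108.3
nose jig [-64.2  32.4  50.4] F [-0.4  0.2 -0.6]
```

```bash
python3 drive.py '[[0,0,0,4,0,0.3,20],[0,0,0,8,0,0.6,20],[0,0,0,12,0,0.9,20],[0,0,0,16,0,1.2,20],[0,0,0,16,0,1.2,20]]'; python3 -c "
from go import *
nose()"; python3 drive.py '[[0,0,0,3,0,0.2,20],[0,0,0,6,0,0.4,20],[0,0,0,8,0,0.6,20],[0,0,0,8,0,0.6,20]]'; python3 -c "
from go import *
nose()"
```

```text
clock: 27.9
eef_pos: [500.1, 33.2, 109.9]
eef_rot: [-2.098, -2.263, -0.078]
contact_force: [-0.3, -0.3, -2.9]
opening: 26.4
finger_force: 108.3
nose jig [-64.2  48.6  50.3] F [-0.3 -0.3 -2.9]
clock: 28.3
eef_pos: [499.6, 40.7, 109.9]
eef_rot: [-2.099, -2.263, -0.078]
contact_force: [0.3, 0.5, -2.8]
opening: 26.1
finger_force: 108.3
nose jig [-64.   56.1  50.4] F [ 0.3  0.5 -2.8]
```

```bash
python3 drive.py '[[0,0,0,1.5,0,0.1,20],[0,0,0,3,0,0.2,20],[0,0,0,3,0,0.2,20]]'; for i in 1 2 3; do :; done; python3 drive.py '[[0,0,0,1,0,0.1,20],[0,0,0,2,0,0.15,20],[0,0,0,2,0,0.15,20]]';python3 drive.py '[[0,0,0,1,0,0.1,20],[0,0,0,2,0,0.15,20],[0,0,0,2,0,0.15,20]]'; python3 -c "
from go import *
nose()"
```

```text
clock: 28.6
eef_pos: [499.4, 43.5, 109.9]
eef_rot: [-2.1, -2.262, -0.078]
contact_force: [0.2, -0.5, -3.0]
opening: 26.1
finger_force: 108.3
clock: 28.9
eef_pos: [499.2, 45.5, 109.9]
eef_rot: [-2.1, -2.262, -0.077]
contact_force: [-0.2, -0.3, -3.2]
opening: 26.3
finger_force: 108.3
clock: 29.2
eef_pos: [499.1, 47.5, 109.9]
eef_rot: [-2.1, -2.262, -0.078]
contact_force: [0.3, 0.6, -3.0]
opening: 26.1
finger_force: 108.3
nose jig [-64.   62.9  50.4] F [ 0.3  0.6 -3. ]
```

```bash
python3 drive.py '[[0,0,0,1,0,0.1,20],[0,0,0,2,0,0.15,20],[0,0,0,2,0,0.15,20]]'; python3 drive.py '[[0,0,0,1,0,0.1,20],[0,0,0,2,0,0.15,20],[0,0,0,2,0,0.15,20]]'
```

```text
clock: 29.5
eef_pos: [499.0, 47.9, 110.0]
eef_rot: [-2.103, -2.262, -0.076]
contact_force: [-0.5, -4.7, -2.1]
opening: 26.5
finger_force: 108.3
clock: 29.8
eef_pos: [498.9, 48.1, 110.0]
eef_rot: [-2.106, -2.261, -0.074]
contact_force: [0.2, -8.9, -2.0]
opening: 26.5
finger_force: 108.5
```

```bash
python3 drive.py '[[0,0,0,1,0,0.1,20],[0,0,0,1.5,0,0.1,20],[0,0,0,1.5,0,0.1,20]]'; python3 -c "
from go import *
nose()"
```

```text
clock: 30.1
eef_pos: [498.9, 48.2, 110.0]
eef_rot: [-2.108, -2.261, -0.073]
contact_force: [-0.5, -12.4, -1.7]
opening: 26.0
finger_force: 108.6
nose jig [-63.5  63.3  49.7] F [ -0.5 -12.4  -1.7]
```

```bash
python3 drive.py '[[0,0,0,-2,0,-0.1,20],[0,0,0,-3.3,0,-0.2,20],[0,0,0,-3.3,0,-0.2,20],[0,0,0,-3.3,0,-0.2,27],[0,0,0,-3.3,0,-0.2,32],[0,0,0,-3.3,0,-0.2,45],[0,0,0,-3.3,0,-0.2,55],[0,0,0,-3.3,0,-0.2,55]]' 20; python3 -c "
from go import *
nose();delta([0,0,0],rot(0))"
```

```text
clock: 30.9
eef_pos: [499.2, 50.3, 110.1]
eef_rot: [-2.099, -2.263, -0.079]
contact_force: [-0.1, 1.1, 0.6]
opening: 55.0
finger_force: 0.0
nose jig [-63.7  65.7  50.6] F [-0.1  1.1  0.6]
clk 30.9 rv [ 0.    -0.075 -0.001] d [ -20.8 -501.6  108.6] | tcp [499.2  50.3 110.1] F [-0.1  1.1  0.6] j [-0.51  0.5   0.46  2.13 -0.51  0.62  0.4 ] open 55.0
```

```bash
python3 drive.py '[[0,0,0,0,0,-15,55],[0,0,0,0,0,-40,55],[0,0,0,0,0,-85,55],[0,0,0,40,0,-130,55],[0,0,0,85,0,-170,55],[0,0,0,130,0,-180,55],[0,0,0,180,0,-180,55],[0,0,0,180,0,-180,55]]'
python3 - <<'E'
from go import *
import cv2,pickle
a=cams.capture('side');b=cams.capture('top');o=pickle.load(open('cap1.pkl','rb'))
pickle.dump(dict(side=a,top=b),open('cap5.pkl','wb'))
for n,c in(('s',a),('t',b)):
    p=c['pixels'].astype(int);m=((p[:,:,2]>90)&(p[:,:,1]<60)&(p[:,:,0]<60)).astype(np.uint8)
    k,l,st,ce=cv2.connectedComponentsWithStats(m)
    for i in range(1,k):
        if st[i,4]>40: print(n,st[i],ce[i].round(1))
    print("pred head centre",proj(c,jig(-65,-48.5,50)),"end face",proj(c,jig(-65,-62.5,50)),"face",proj(c,jig(-65,-34.5,50)))
p=b['pixels'].astype(int)
for r in p[255:290,258:318]: print(''.join('R' if v[2]>90 and v[1]<60 else '#' if v.min()>120 else '.' if v.max()>60 else ' ' for v in r))
for nm,c in(('side',a),('top',b)):
    for ob,P in(('multi',[559,292,44]),('driver',[601,-149,10]),('tub',[656,-168,108])):
        u,v=proj(c,P)[0].astype(int);D=np.abs(c['pixels'].astype(int)-pickle.load(open('cap0.pkl','rb'))[nm]['pixels']).sum(2)[v-15:v+15,u-15:u+15]
        print(nm,ob,D.mean().round(1),(D>120).sum())
E
```

```text
clock: 31.7
eef_pos: [485.5, 222.1, 304.2]
eef_rot: [-2.088, -2.27, -0.084]
contact_force: [0.3, 0.0, -1.2]
opening: 54.6
finger_force: 0.0
s [187  25  26  40 323] [201.7  49.4]
s [136  33  15   5  50] [142.4  34.4]
s [114  53  27  18 335] [127.3  61.8]
s [172 118  22  34 186] [183.2 137. ]
s [138 228  18  15 146] [147.1 235.5]
s [292 256  14  18 212] [298.8 264.6]
s [193 261  31  12 147] [207.4 266.8]
pred head centre [[298.02922391 263.98350324]] end face [[297.68488283 267.59788132]] face [[298.36572519 260.45522422]]
t [293 264  11  12 124] [298.  269.5]
t [275 343  14  33 179] [282.  359.2]
pred head centre [[298.24976023 270.66400317]] end face [[304.19046164 270.38697942]] face [[292.30905641 270.94054945]]
#..........##################...........####################
#..........##################...........####################
#..........##################...........####################
#..........##################...........####################
#..........###################..........####################
#..........#################............####################
#.........
[... 1163 characters left out ...]
....................##..##.###################
####..##..........................######.###################
##.## ##...........................###...###################
##.#####.................................###################
##.......................................###################
##..................................#...####################
###...........##..##########################################
############################################################
############################################################
############################################################
side multi 73.2 199
side driver 5.0 0
side tub 4.4 0
top multi 95.1 266
top driver 38.4 0
top tub 36.0 0
```

```bash
python3 -c "
from cell import robot, cams
print(robot.hand_in())"
```

```text
the job is handed in; nothing more can be done
None
```

I closed the leaf, lined its bore up with the fork's, pushed the cross pin fully home with its head against the right cheek, and handed in at about 32 s; no verdict came back. One slip: before lifting it, I slid the upright pin about 80 mm across the mat. I didn't touch the multimeter, screwdriver, tub or tape; final images confirm the screwdriver and tub are unmoved, but the gripper blocked the multimeter and I didn't check the tape.

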